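Lift a polished stone slab from the drying rack into the clamp bed

ROBOT

A 6-joint arm with a two-finger parallel gripper is mounted at the origin on the work surface. World frame = base frame: x ahead of the robot, y to its left, z up, the work surface at z = 0. Lengths are in m, angles in rad, forces in N, time in s.
With the tool pointing down it reaches from about 0.375 to 0.975 m from the base axis. Payload 3.8 kg.
Tool frame: the origin (TCP) lies at the very end of the fingers, on their centre line; the grasp point (between the pads) lies manip.grasp_offset behind it (manip.grasp_offset is the distance from the TCP to the grasp point, in m); z points along the fingers, y is the line along which they close (so a half turn about z gives the same grasp; the last joint's range is limited). The gripper opens to 88 mm and grips with 3 to 60 N. Pads are 18 mm wide; open, the fingers measure 123 mm over their backs; the gripper's body (75 mm by 187 mm) begins 45 mm behind the grasp point.
Start: joints at [-1.272, 0.264, 1.604, -0, 1.274, -0.037], TCP at [0.222, -0.637, 0.239] pointing down, gripper open.
Joint ranges: [-2.63, 2.63], [-0.94, 2.18], [0.31, 2.57], [-1.31, 4.45], [0, 2.66], [-2.55, 2.55]. Speed limits (rad/s): [2.57, 2.57, 3.14, 3.14, 3.14, 3.14].

INTERFACE

Orientations are given as a rotation vector (axis times angle).
In Python, from plant import manip, hand, monitor, optics gives the robot as it stands. Calls block until the motion is done:
- manip.reach(position, orientation): joint-space move of the TCP to a pose.
- manip.move_l(position, frame=None, max_speed=0.15, force_limit=None): straight line of the TCP; frame=None keeps the orientation; max_speed is the mean speed in m/s. With force_limit (N) it stops when the force on the tool has changed by that much, and returns True; else False.
- manip.move_joints(angles): joint-space move.
- hand.gripper_open() and hand.grasp(force=None): open the fingers fully, or close them until they stop; force is the grip in N (None keeps the last).
- manip.dwell(seconds).
- manip.ik(position, orientation): joint angles nearest the present ones, or None.
- monitor.observe(): the state.
- optics.get_image(name): name is "scene" or "top" or "wrist"; returns the picture (384x512x3 uint8, blue, green, red); there is no depth.
- optics.get_calibration(name): a dict with "K" (3x3 intrinsics, pixels), "eye" and "rotation" of the camera in the world. Camera axes: x right, y up, looking along -z (the intrinsics and any distortion apply to the point x, -y, -z); pixel columns grow to the right and rows downward; lengths in m; the calibration is good to about 2 mm. A picture is of the moment at which its call begins: read the wrist's pose just before it. get_calibration takes no time and is no camera call; for the wrist camera it gives the pose at the moment of the call.
A pose or a line that the arm cannot do raises manip.PlanningError and nothing moves.
- manip.finish_job(): hands the job in; it is judged then, once.
Trained networks look in the newest picture that a camera, given by its name, has taken for a name from the list of things; names that differ only in an ending like _2 or _b are one class to them, and where a whole thing is asked for, a point or a joint stands for the part that bears it (a point fixed in the world has none). Each returns a list of dicts, best first, with "score" (0 to 1); they miss things now and then, are a little off and sometimes report something else, mostly with a low value. They report only what shows in the picture. A call takes as long as a camera call. They do not tell look-alikes from the thing itself.
- optics.masks_of(name, camera): "mask" (384x512 bool, what is visible of it) and "pixel" ([column, row] in pixels, amid what is visible of it).
The state is a dict: "clock": time; "joint_positions": joint angles; "qd": joint speeds; "joint_torque": joint torques, N m; "ee_pos": TCP position; "tcp_rot": TCP orientation; "force": force on the tool from outside, world axes, zero at the start; "moment": the same for the moment, N m; "opening": opening from 0.0 (shut) to 1.0 (fully open); "grip_force": force on a finger pad.
Only numpy, scipy, OpenCV 4.12 (cv2) and the standard library are available. Lean on these libraries where they do the work, as an engineer would, in place of code of your own. Each camera call takes 0.05 s, during which the arm holds its last target. There are 200 camera calls.

TASK

Pick up the lifter by its wooden handle, slide its blade under the green stone slab on the blue drying rack and carry the slab, level and on the blade, to the aluminium clamp bed. Set it down gently so that it lies flat on the two rubber strips between the brass pins, draw the blade out and lay the lifter back flat on the bench, then swing the red-tipped clamp lever all the way down over the slab. The gripper must never touch the freshly polished slab itself, and the jar, the resin puck and the sanding stick stay where they are.

Things in the scene. Friction and masses are not known exactly. Their poses are not given: they have to be found in the camera images.
- slab: Square slab of dark green stone with pale veins, 92 x 92 x 8 mm, about 0.18 kg (varies), loose. It lies on the two black rubber strips of the blue rack. Origin: centre of its underside; z up, x and y parallel to its sides (x nearly along the strips of the rack). The gripper must not touch it.
- rack: Blue drying rack, fixed, place and yaw vary. Base 110 (x) x 116 (y) x 12 mm; on it two black rubber strips 104 (x) x 12 x 16 mm at y = +-36 mm, tops 28 mm above the bench. The channel between them, under the slab, is 60 mm wide, 16 mm high, open at both x ends. Origin: centre of the base underside, on the bench; x along the channel, its -x end roughly towards the robot.
- bed: Aluminium clamp bed, fixed, place and yaw vary; it may be left or right of the rack. Base 120 (x) x 150 (y from -63 to +87) x 12 mm with two rubber strips and a channel exactly as on the rack. At y = +70 mm two cheeks 54 mm high carry the clamp lever. Origin: base underside, on the bench, below the seat centre; x along the channel, its -x end roughly towards the robot.
- bed_seat (a point): Where the centre of the slab underside belongs, level with the strip tops, 28 mm above the bench; axes as the bed. Around it eight brass pins, 8 mm thick, tops 44 mm above the bench, at x = +-56, y = +-36 mm and at x = +-30, y = +-56 mm: they leave the slab 6 mm on each side, and the channel stays free.
- lifter: Lifter: flat spatula with raised handle, loose, 0.22 kg, flat on the bench between rack and bed. Steel blade 165 x 46 x 3 mm, x = -45 to +120 mm; wooden handle 70 (x) x 24 (y) x 22 mm, 34 to 56 mm above the blade underside, on two posts, front one ending at x = +30 mm. Origin: blade underside below the handle middle; x to the blade front edge (starts away from the robot).
- lifter_grip (a point): Centre of the lifter's wooden handle, 45 mm above the blade's underside; axes as the lifter's (grip it across y, 24 mm wide, from above).
- lifter_tip (a point): Middle of the blade's front edge, 120 mm ahead of the handle's middle, 1.5 mm above the blade's underside.
- clamp (a joint): Angle of the clamp lever, rad: 0 is fully shut (lying level over the slab, its rubber pad 1.5 mm above the slab's top), about 1.57 is upright, 1.9 its open stop (its tip then reaches 130 mm above the bench). It starts open, 1.5 to 1.8. Its hinge is stiff: it stays where it is left and takes about 1 N at the tip to swing.
- clamp_hinge (a point): On the hinge axis of the clamp lever, 46 mm above the bench, at y = +70 mm of the bed; the axis runs along the bed's x. Shut, the lever points along the bed's -y over the slab. Axes as the bed's.
- clamp_tip (a point): Middle of the outer (upper when shut) face of the lever's red end, 70 mm from the hinge axis. The steel lever arm is 14 mm wide and 10 mm thick, centred on the hinge axis; the red end is 22 x 24 x 12 mm.
- jar: Bystander: jar with a white cap, 52 mm wide, 60 mm high, loose. Origin: centre of its underside.
- puck: Bystander: amber resin puck, 36 mm wide, 22 mm high, loose. Origin: centre of its underside.
- stick: Bystander: dark sanding stick 90 x 22 x 16 mm, loose. Origin: centre of its underside.
There are look-alikes about, which are no part of the job. What is shaped like the lifter but turquoise is not meant.

How it is judged:
By the outcome, as a careful person would: the job done as asked, in the order asked, and still so for the second after the job is handed in, with the robot touching nothing.
It also fails if it takes over 69 s, if anything falls off the work surface, if the arm or the gripper's body presses on something with over 40 N, if the wrist force passes 120 N, or if a joint passes its speed limit or range.

## Working session

There is one attempt and no reset: what is moved stays moved. The work goes in short steps, each a Python script; the robot and the scene stay as the last script left them, time stands still between calls to the robot, and variables do not carry over. Pictures are saved under pics/ and viewed, at most 10 in all, crops included, and the job is handed in when it is done.

```bash
ls; mkdir -p pics
python3 - <<'E'
from plant import manip, hand, monitor, optics
import cv2, numpy as np
for n in ("scene","top"):
    im=optics.get_image(n); cv2.imwrite(f"pics/{n}0.png",im); c=optics.get_calibration(n); print(n,{k:np.round(v,4).tolist() if not isinstance(v,str) else v for k,v in c.items()})
print(manip.grasp_offset, monitor.observe()["clock"])
E
```

```text
pics
scene {'K': [[355.9279, 0.0, 255.93], [0.0, 355.9279, 182.9993], [0.0, 0.0, 1.0]], 'eye': [0.8472, 0.2336, 0.8317], 'rotation': [0.3117, 0.6187, 2.1768]}
top {'K': [[494.9753, 0.0, 257.0449], [0.0, 494.9753, 195.9201], [0.0, 0.0, 1.0]], 'eye': [0.1653, -0.0335, 1.6241], 'rotation': [0.1432, -0.1359, -1.5598]}
0.0187 0.1
```

View pics/scene0.png

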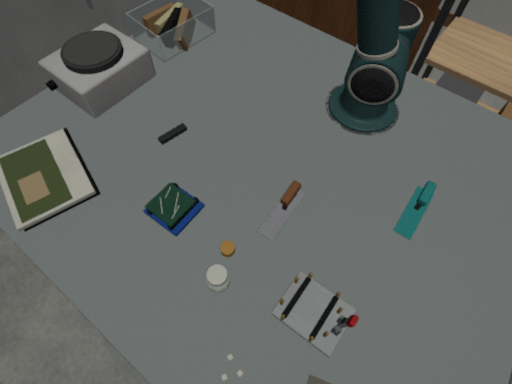

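View pics/top0.png

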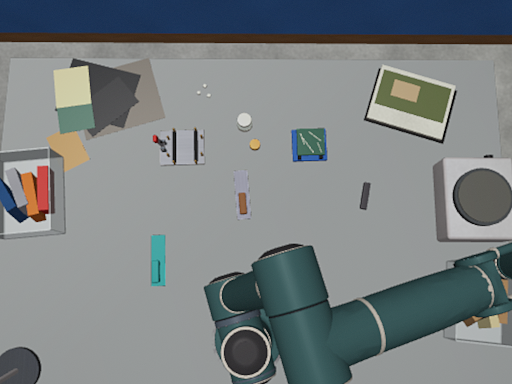

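The wooden-handled lifter is at scene (283,208) and top (242,195). The turquoise one at scene (416,210) and top (158,260) is the look-alike. The rack with the slab is at top (309,145). The bed is at top (183,147) with its red lever at (156,139), so bed +y points to image left. The jar is at top (244,121), the puck at (255,144) and the stick at (365,196).

```bash
cat > h.py <<'E'
from plant import manip, hand, monitor, optics
import cv2, numpy as np
from scipy.spatial.transform import Rotation as R
from scipy.optimize import least_squares
def cal(n):
    c=optics.get_calibration(n); return np.array(c["K"]),np.array(c["eye"]),R.from_rotvec(c["rotation"]).as_matrix()
def proj(P,c):
    K,e,Rm=c; q=(np.atleast_2d(P)-e)@Rm; q=q*[1,-1,-1]; p=q@K.T; return p[:,:2]/p[:,2:]
def unproj(px,z,c):
    K,e,Rm=c; px=np.atleast_2d(px).astype(float); d=np.c_[px,np.ones(len(px))]@np.linalg.inv(K).T*[1,-1,-1]@Rm.T
    return e+d*((z-e[2])/d[:,2])[:,None]
def down(yaw):  # tool z down, tool y (closing line) at heading yaw+90deg, tool x along yaw
    return (R.from_euler('z',yaw)*R.from_euler('x',np.pi)).as_rotvec()
E
python3 - <<'E'
from h import *
np.set_printoptions(precision=4,suppress=True)
c=cal("top")
for n,p,z in [("lift",(242,195),.02),("rack",(309,145),.03),("bed",(183,147),.02),("red",(156,139),.12),("jar",(244,121),.06),("puck",(255,144),.02),("stick",(365,196),.01)]: print(n,unproj(p,z,c)[0])
s=cal("scene")
for n,p,z in [("lift",(283,208),.02),("jar",(217,270),.06),("rack",(174,206),.03)]: print(n,unproj(p,z,s)[0])
o=monitor.observe(); w=cal("wrist"); print(w, o["ee_pos"],o["tcp_rot"])
Rt=R.from_rotvec(o["tcp_rot"]).as_matrix(); print("cam in tool",Rt.T@(w[1]-o["ee_pos"]),Rt.T@w[2])
for x,y,z in [(.5,-.1,.45),(.55,-.05,.5),(.5,-.05,.55)]:
  for yaw in (0,1.57,-1.57,3.14): print((x,y,z),yaw,manip.ik([x,y,z],down(yaw)))
E
```

```text
lift [0.4565 0.0245 0.02  ]
rack [ 0.6254 -0.1971  0.03  ]
bed [0.619  0.2244 0.02  ]
red [0.6163 0.2945 0.12  ]
jar [0.6975 0.0195 0.06  ]
puck [ 0.6307 -0.017   0.02  ]
stick [ 0.4575 -0.3824  0.01  ]
lift [0.4608 0.0253 0.02  ]
jar [0.697  0.0136 0.06  ]
rack [ 0.6355 -0.1918  0.03  ]
(array([[297.8675,   0.    , 259.4451],
       [  0.    , 297.8675, 193.7745],
       [  0.    ,   0.    ,   1.    ]]), array([ 0.3006, -0.6108,  0.3842]), array([[ 0.3293,  0.8956,  0.299 ],
       [-0.9442,  0.3131,  0.1021],
       [-0.0022, -0.3159,  0.9488]])) [ 0.2222 -0.6367  0.2375] [-3.0954 -0.5247  0.0004]
cam in tool [ 0.0825  0.0012 -0.1467] [[-0.0002  0.9488  0.316 ]
 [ 1.      0.0002  0.0002]
 [ 0.0001  0.316  -0.9488]]
(0.5, -0.1, 0.45) 0 [-0.2462 -0.1099  1.626  -0.      1.6255  1.3245]
(0.5, -0.1, 0.45) 1.57 [-0.2462 -0.1099  1.626   0.      1.6255 -0.2455]
(0.5, -0.1, 0.45) -1.57 None
(0.5, -0.1, 0.45) 3.14 [-0.2462 -0.1099  1.626   0.      1.6255 -1.8155]
(0.55, -0.05, 0.5) 0 [-0.1358 -0.0182  1.4509 -0.      1.7089  1.435 ]
(0.55, -0.05, 0.5) 1.57 [-0.1358 -0.0182  1.4509 -0.      1.7089 -0.135 ]
(0.55, -0.05, 0.5) -1.57 None
(0.55, -0.05, 0.5) 3.14 [-0.1358 -0.0182  1.4509  0.      1.7089 -1.705 ]
(0.5, -0.05, 0.55) 0 [-0.1492 -0.0968  1.4355 -0.      1.8029  1.4216]
(0.5, -0.05, 0.55) 1.57 [-0.1492 -0.0968  1.4355 -0.      1.8029 -0.1484]
(0.5, -0.05, 0.55) -1.57 None
(0.5, -0.05, 0.55) 3.14 [-0.1492 -0.0968  1.4355  0.      1.8029 -1.7184]
```

Run:
```python
from h import *
import pickle
d={}
for n,p in [("rack",(.55,-.19,.25)),("bed",(.545,.22,.27)),("lift",(.40,.025,.25))]:
    manip.reach(p,down(0)); manip.dwell(.3)
    c=cal("wrist"); im=optics.get_image("wrist"); d[n]=(c,im); cv2.imwrite(f"pics/w_{n}.png",im)
    print(n,monitor.observe()["clock"])
    for m in {"rack":["slab","rack"],"bed":["bed","clamp_tip"],"lift":["lifter"]}[n]:
        r=optics.masks_of(m,"wrist"); d[n+"_"+m]=r; print(m,[(round(x["score"],2),x["pixel"],int(x["mask"].sum())) for x in r])
pickle.dump(d,open("views.pkl","wb"))
a=np.hstack([cv2.resize(d[k][1],(400,300)) for k in("rack","bed")]); b=np.hstack([cv2.resize(d["lift"][1],(400,300)),np.zeros((300,400,3),np.uint8)])
cv2.imwrite("pics/all.png",np.vstack([a,b]))
```

```text
rack 2.45
slab [(0.69, [269.0, 88.8], 6919)]
rack [(0.67, [232.7, 113.6], 2146)]
bed 4.4167
bed [(0.7, [244.8, 96.9], 11872), (0.47, [391.9, 210.3], 3712)]
clamp_tip [(0.67, [182.5, 102.4], 771)]
lift 5.8333
lifter [(0.87, [77.9, 239.3], 2023), (0.85, [260.0, 102.1], 4929)]
```

View pics/all.png

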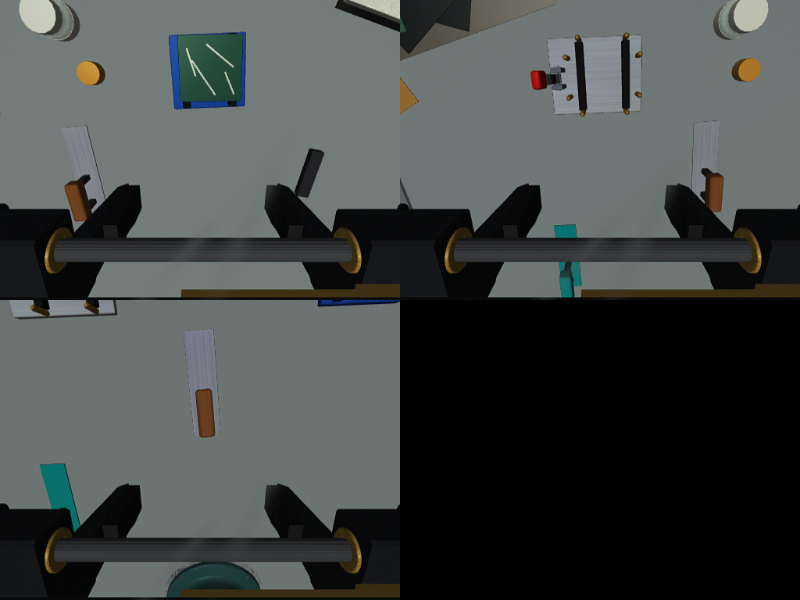

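The wrist views (mosaic) show three things clearly:
- **Slab on rack:** around (207,68).
- **Bed:** around (598,75), with brass pins and the red lever tip at (540,80) on its left.
- **Lifter:** the wooden-handled one is at (203,383). The turquoise one at (60,495) is the look-alike, so I'm ignoring it.

Next I'll fit the models.

```bash
cat > fit.py <<'E'
from h import *
import pickle
np.set_printoptions(precision=4,suppress=True)
d=pickle.load(open("views.pkl","rb"))
def hsvmask(im,lo,hi,roi):
    m=cv2.inRange(cv2.cvtColor(im,cv2.COLOR_BGR2HSV),np.array(lo),np.array(hi)); o=np.zeros_like(m); x0,y0,x1,y1=roi; o[y0:y1,x0:x1]=m[y0:y1,x0:x1]; return o
def big(m):
    cs,_=cv2.findContours(m,cv2.RETR_EXTERNAL,cv2.CHAIN_APPROX_NONE); return max(cs,key=cv2.contourArea)[:,0]
def rect(cnt,z,c):
    w=unproj(cnt,z,c)[:,:2]; (cx,cy),(a,b),ang=cv2.minAreaRect((w*1000).astype(np.float32)); return np.array([cx,cy])/1000,(a,b),ang
def box(cx,cy,yaw,x0,x1,y0,y1,z):
    p=np.array([[x0,y0],[x1,y0],[x1,y1],[x0,y1]]); c,s=np.cos(yaw),np.sin(yaw); p=p@np.array([[c,s],[-s,c]])+[cx,cy]; return np.c_[p,np.full(4,z)]
E
python3 - <<'E'
from fit import *
c,im=d["rack"]
g=hsvmask(im,(60,60,20),(95,255,140),(180,20,350,160)); print("slab",rect(big(g),.036,c))
b=hsvmask(im,(105,120,40),(130,255,255),(180,20,350,160)); 
pts=np.argwhere(b>0)[:,::-1]; print("rack blue",rect(pts,.012,c))
c,im=d["bed"]
p=hsvmask(im,(10,90,40),(28,255,255),(180,20,340,160))
n,l,st,ce=cv2.connectedComponentsWithStats(p)
for i in range(1,n):
    if st[i,4]>8: print("pin",ce[i],st[i,4],unproj(ce[i],.042,c)[0,:2])
c,im=d["lift"]
h=hsvmask(im,(5,90,30),(15,255,255),(220,20,320,200)); print("handle",rect(big(h),.056,c))
bg=cv2.cvtColor(im,cv2.COLOR_BGR2LAB).astype(int); print("px blade,bg",im[60,256],im[60,200],im[60,320], im[150,235])
crop=lambda im,x,y:cv2.resize(im[y:y+150,x:x+200],(400,300),interpolation=cv2.INTER_CUBIC)
cv2.imwrite("pics/crop.png",np.vstack([np.hstack([crop(d["rack"][1],170,20),crop(d["bed"][1],150,20)]),np.hstack([crop(d["lift"][1],160,30),crop(d["rack"][1],40,130)])]))
E
```

```text
slab (array([ 0.6394, -0.2023]), (92.48869323730469, 91.33477783203125), 1.0474399328231812)
rack blue (array([ 0.6355, -0.1999]), (109.4181137084961, 115.4369888305664), 2.3241679668426514)
pin [288.6923  45.75  ] 52 [0.6808 0.1848]
pin [227.0435  48.3696] 46 [0.6782 0.255 ]
pin [305.2826  69.1957] 46 [0.6561 0.1648]
pin [212.2632  73.0789] 38 [0.652  0.2732]
pin [304.9167 120.6458] 48 [0.5978 0.1625]
pin [216.475 124.025] 40 [0.5939 0.271 ]
pin [289.2955 142.0455] 44 [0.5717 0.1808]
pin [233.8889 144.2   ] 45 [0.5691 0.2503]
handle (array([0.4283, 0.0211]), (69.05113220214844, 23.098093032836914), 5.253798007965088)
px blade,bg [136 122 116] [113 115 107] [115 117 108] [115 117 109]
```

View pics/crop.png

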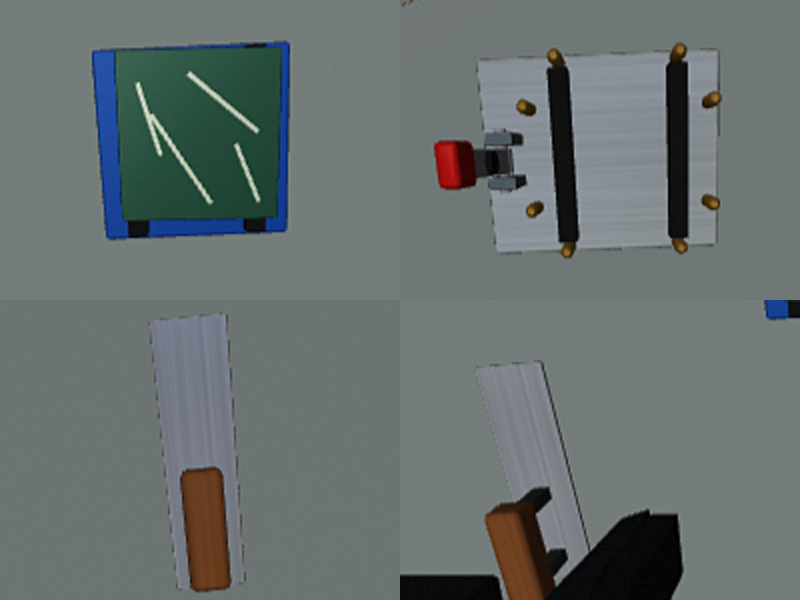

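```bash
cat >> h.py <<'E'
def T2(x,y,a): c,s=np.cos(a),np.sin(a); return np.array([[c,-s,x],[s,c,y],[0,0,1]])
def xya(T): return T[0,2],T[1,2],np.arctan2(T[1,0],T[0,0])
GZ=.0263  # TCP above blade underside
def pose(T,z): x,y,a=xya(T); return [x,y,z+GZ],down(a)   # lifter frame T, blade underside z
E
python3 - <<'E'
from fit import *
import json
c,im=d["bed"]
m=np.array([[56,-36],[56,36],[30,-56],[30,56],[-30,-56],[-30,56],[-56,-36],[-56,36]])/1e3
px=np.array([[288.69,45.75],[227.04,48.37],[305.28,69.2],[212.26,73.08],[304.92,120.65],[216.475,124.025],[289.3,142.05],[233.89,144.2]])
f=lambda q:(proj(np.c_[(T2(*q[:3])@np.c_[m,np.ones(8)].T).T[:,:2],np.full(8,q[3])],c)-px).ravel()
r=least_squares(f,[.625,.218,.03,.035],x_scale=[.01,.01,.1,.01]); bed=r.x; print("bed",bed,"yawdeg",np.degrees(bed[2]),"rms px",np.sqrt(np.mean(r.fun**2)))
c,im=d["lift"]
q=unproj([[235,41],[273,37]],.003,c)[:,:2]; tip=q.mean(0); print("tip",tip,np.linalg.norm(q[0]-q[1]))
h=np.array([.4283,.0211]); v=tip-h; print("len",np.linalg.norm(v),"yaw",np.degrees(np.arctan2(v[1],v[0])))
lift=[.4283,.0211,np.radians(5.25)]
slab=[.6394,-.2023,np.radians(1.05)]; rack=[.6355,-.1999,np.radians(2.32)]
rel=np.linalg.inv(T2(*rack))@np.array([slab[0],slab[1],1]); print("slab in rack",rel)
# lifter at rack: slab at lifter x=.080, slab yaw, lateral halfway
LS=T2(.080,-abs(rel[1])/2*1 if rel[1]<0 else rel[1]/2,0)
LR=T2(*slab)@np.linalg.inv(LS)
LB=T2(*bed[:3])@np.linalg.inv(LS)
print("LR",xya(LR),"LB",xya(LB))
json.dump(dict(lift=lift,slab=slab,rack=rack,bed=bed[:3].tolist(),LR=LR.tolist(),LB=LB.tolist()),open("poses.json","w"))
for T,z in [(T2(*lift),0),(T2(*lift),.1),(LR@T2(-.11,0,0),.1),(LR@T2(-.11,0,0),.0185),(LR,.0185),(LR,.1),(LB,.1),(LB,.0185),(LB@T2(-.11,0,0),.0185)]:
    print(manip.ik(*pose(T,z)))
E
```

```text
bed [0.6248 0.2178 0.0379 0.0313] yawdeg 2.1703152706853808 rms px 0.14168558094360145
tip [0.546  0.0313] 0.045347571599788694
len 0.11814108346723456 yaw 4.9433046071062705
slab in rack [ 0.0038 -0.0026  1.    ]
LR (np.float64(0.5593900148418292), np.float64(-0.20248825558865693), np.float64(0.01832595714594046)) LB (np.float64(0.544851041926163), np.float64(0.21603648281430832), np.float64(0.03787914727977185))
[-0.0089  0.047   2.2975 -0.      0.7971  1.4703]
[-0.0089 -0.109   2.2236 -0.      1.0269  1.4703]
[-0.4775  0.0217  2.099   0.      1.0209  1.075 ]
[-0.4775  0.1335  2.1567  0.      0.8513  1.075 ]
[-0.3892  0.3044  1.942   0.      0.8952  1.1633]
[-0.3892  0.2082  1.89    0.      1.0434  1.1633]
[ 0.335   0.1925  1.9089 -0.      1.0401  1.8679]
[ 0.335   0.29    1.9614 -0.      0.8903  1.8679]
[ 0.4018  0.1159  2.177  -0.      0.8487  1.9347]
```

Run:
```python
from h import *
import json
np.set_printoptions(precision=4,suppress=True)
P=json.load(open("poses.json")); L=T2(.4278,.0211,np.radians(5.1)); LR=np.array(P["LR"])
manip.reach(*pose(L,.06)); print(manip.move_l(pose(L,0)[0],max_speed=.06,force_limit=10))
hand.grasp(60); o=monitor.observe(); print("grip",o["opening"]*88,o["grip_force"],o["ee_pos"])
manip.move_l(pose(L,.08)[0],max_speed=.12); o=monitor.observe(); print("lifted",o["opening"]*88,o["grip_force"],o["force"],o["moment"])
E0=LR@T2(-.115,0,0)
manip.reach(*pose(E0,.06)); manip.move_l(pose(E0,.0185)[0],max_speed=.06,force_limit=10); manip.dwell(.2)
c=cal("wrist"); a=optics.get_image("wrist"); cv2.imwrite("pics/entry.png",a); cv2.imwrite("pics/entry_s.png",optics.get_image("scene"))
o=monitor.observe(); print(o["clock"],o["ee_pos"],"want",pose(E0,.0185)[0])
b=cv2.imread("pics/entry_s.png")[150:300,120:320]
cv2.imwrite("pics/entry_m.png",np.hstack([cv2.resize(a[:192,100:400],(450,288)),cv2.resize(b,(350,262))[:288] if False else cv2.resize(b,(350,288))]))
```

```text
False
grip 22.956163856222908 59.981398433446884 [0.4278 0.0212 0.0263]
lifted 23.338456294854524 59.98506881296635 [ 0.1137 -0.7961 -2.2033] [-0.021   0.0665  0.0326]
11.6 [ 0.4447 -0.2048  0.0452] want [np.float64(0.4444093251419436), np.float64(-0.20459562269920875), 0.0448]
```

View pics/entry_m.png

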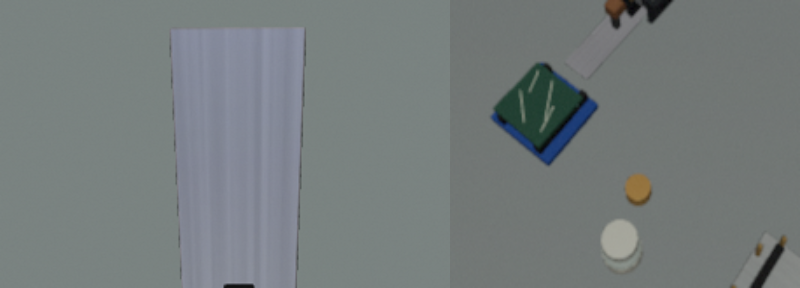

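The blade is gripped straight, with its front edge at wrist pixels (214,19) to (303,18). In the scene view the tip lies just short of the rack channel. I'll check tip position and height from the edge, then insert.

```bash
cat > edge.py <<'E'
from h import *
def tipcheck(im,c,o):
    g=cv2.cvtColor(im,cv2.COLOR_BGR2LAB).astype(float)[:,:,2]
    m=(im[:,:,0].astype(int)-im[:,:,1]>4).astype(np.uint8); m=cv2.morphologyEx(m,cv2.MORPH_OPEN,np.ones((5,5)))
    rows=[60,80,100,110]; out=[]
    for r in rows:
        x=np.where(m[r,180:340])[0]+180; out.append((r,x.min(),x.max()+1))
    x=np.where(m[:,260])[0]; return out,x.min()
E
python3 - <<'E'
from edge import *
np.set_printoptions(precision=4,suppress=True)
im=cv2.imread("pics/entry.png"); c=cal("wrist"); o=monitor.observe(); print(*tipcheck(im,c,o))
rv=R.from_rotvec(o["tcp_rot"]).as_matrix(); 
for z in (.0165,.0215,.0265):
    q=unproj([[214,19.3],[303.3,18]],z,c); t=(q-o["ee_pos"])@rv; print(z,t[:,:2],np.linalg.norm(q[0]-q[1]))
# edges near the back at rows 180
q=unproj([[r[1],r[0]] for r in tipcheck(im,c,o)[0]]+[[r[2],r[0]] for r in tipcheck(im,c,o)[0]],.0215,c); print((q-o["ee_pos"])@rv)
E
```

```text
[(60, np.int64(215), np.int64(302)), (80, np.int64(216), np.int64(301)), (100, np.int64(217), np.int64(300)), (110, np.int64(218), np.int64(300))] 19
0.0165 [[ 0.12   -0.0226]
 [ 0.1206  0.0237]] 0.0463531964948803
0.0215 [[ 0.1189 -0.0219]
 [ 0.1195  0.0231]] 0.04503167097457822
0.0265 [[ 0.1179 -0.0213]
 [ 0.1184  0.0225]] 0.04371014545427608
[[ 0.1001 -0.0223  0.0237]
 [ 0.0903 -0.0222  0.0237]
 [ 0.0801 -0.0222  0.0237]
 [ 0.0748 -0.0219  0.0237]
 [ 0.1001  0.0233  0.0238]
 [ 0.0903  0.0232  0.0238]
 [ 0.0801  0.0231  0.0238]
 [ 0.0748  0.0233  0.0237]]
```

Run:
```python
from h import *
import json
np.set_printoptions(precision=4,suppress=True)
P=json.load(open("poses.json")); LR=np.array(P["LR"])
s=manip.move_l(*pose(LR,.0185),max_speed=.06,force_limit=8); o=monitor.observe(); print("stopped",s,o["ee_pos"],pose(LR,.0185)[0],o["force"])
if not s:
    manip.move_l(pose(LR,.030)[0],max_speed=.02); manip.move_l(pose(LR,.075)[0],max_speed=.06); manip.dwell(.2)
o=monitor.observe(); c=cal("wrist"); a=optics.get_image("wrist"); cv2.imwrite("pics/up.png",a); b=optics.get_image("scene"); 
import pickle; pickle.dump((c,o,a),open("up.pkl","wb"))
print(o["clock"],o["force"],o["moment"],o["opening"]*88)
cv2.imwrite("pics/up_m.png",np.hstack([cv2.resize(a[:230,100:400],(450,345)),cv2.resize(b[130:280,110:262],(350,345))]))
```

```text
stopped False [ 0.5591 -0.2025  0.0448] [np.float64(0.5593900148418292), np.float64(-0.20248825558865693), 0.0448] [-0.1059  0.0254 -3.8094]
15.4917 [-0.6314  0.0459 -4.9873] [ 0.0345  0.2524 -0.0021] 23.01244166423985
```

View pics/up_m.png

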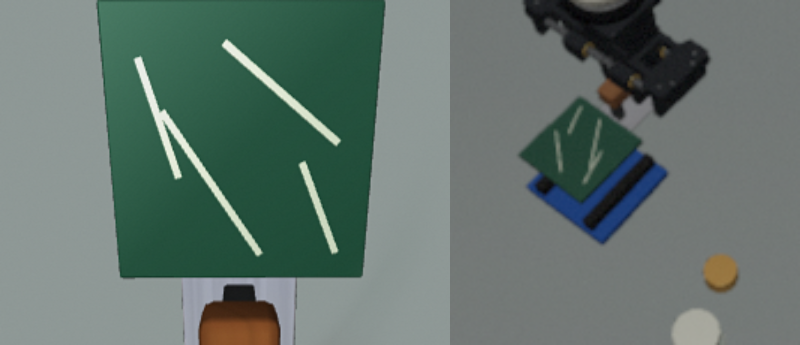

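The slab lies on the blade, with its back edge at wrist row 185 (columns 181–341) and clear of the front post. I'll measure its pose in the tool frame.

Run:
```python
from h import *
import pickle,json
np.set_printoptions(precision=4,suppress=True)
c,o,im=pickle.load(open("up.pkl","rb"))
m=cv2.inRange(cv2.cvtColor(im,cv2.COLOR_BGR2HSV),np.array((60,60,20)),np.array((95,255,140))); m=cv2.morphologyEx(m,cv2.MORPH_CLOSE,np.ones((9,9)))
rows=np.arange(10,176,5); L=[];Rr=[]
for r in rows:
    x=np.where(m[r])[0]; L.append((x.min()-.5,r)); Rr.append((x.max()+.5,r))
cols=np.arange(195,330,5); B=[(k,np.where(m[:230,k])[0].max()+.5) for k in cols]
rv=R.from_rotvec(o["tcp_rot"]).as_matrix()
for z in (.086,.082):
    t=lambda p:((unproj(p,z,c)-o["ee_pos"])@rv)[:,:2]
    l,r,b=t(L),t(Rr),t(B)
    fl,fr=np.polyfit(l[:,0],l[:,1],1),np.polyfit(r[:,0],r[:,1],1); fb=np.polyfit(b[:,1],b[:,0],1)
    print(z,"left",fl,"right",fr,"back",fb,"width near/far",fr[0]*.035+fr[1]-fl[0]*.035-fl[1],fr[0]*.11+fr[1]-fl[0]*.11-fl[1])
print(o["ee_pos"],rv)
```

```text
0.086 left [ 0.0023 -0.0442] right [-0.0057  0.0472] back [0.     0.0347] width near/far 0.09103505077697532 0.09043028219493963
0.082 left [ 0.0023 -0.0453] right [-0.0057  0.0483] back [0.     0.0335] width near/far 0.09328453209218043 0.09267976351014474
[ 0.559  -0.2023  0.1006] [[ 0.9998  0.0183 -0.0011]
 [ 0.0183 -0.9998  0.0004]
 [-0.0011 -0.0005 -1.    ]]
```

Run:
```python
from h import *
import json,pickle
np.set_printoptions(precision=4,suppress=True)
P=json.load(open("poses.json")); LR=np.array(P["LR"]); LB=np.array(P["LB"])
manip.move_l(pose(LR,.105)[0],max_speed=.06)
manip.move_l(*pose(LB,.105),max_speed=.14)
manip.move_l(pose(LB,.050)[0],max_speed=.06); manip.dwell(.3)
o=monitor.observe(); c=cal("wrist"); a=optics.get_image("wrist"); pickle.dump((c,o,a),open("hov.pkl","wb"))
print(o["clock"],o["ee_pos"],pose(LB,.050)[0],o["force"])
bed=T2(*P["bed"]); m=np.array([[30,-56],[30,56],[-30,-56],[-30,56],[-56,-36],[-56,36]])/1e3
w=(bed@np.c_[m,np.ones(6)].T).T[:,:2]; px=proj(np.c_[w,np.full(6,.044)],c); print(px)
v=a.copy()
for p in px: cv2.drawMarker(v,tuple(int(round(t)) for t in p),(255,0,255),cv2.MARKER_CROSS,8,1)
cv2.imwrite("pics/hov.png",cv2.resize(v[:240,80:430],(700,480)))
```

```text
20.75 [0.5451 0.2161 0.0767] [np.float64(0.544851041926163), np.float64(0.21603648281430832), 0.0763] [ 0.6808 -0.6888 -4.5472]
[[363.2585  42.3202]
 [156.9437  42.3726]
 [352.3978 152.0942]
 [167.7013 152.1184]
 [316.8136 192.831 ]
 [203.2372 192.8406]]
```

View pics/hov.png

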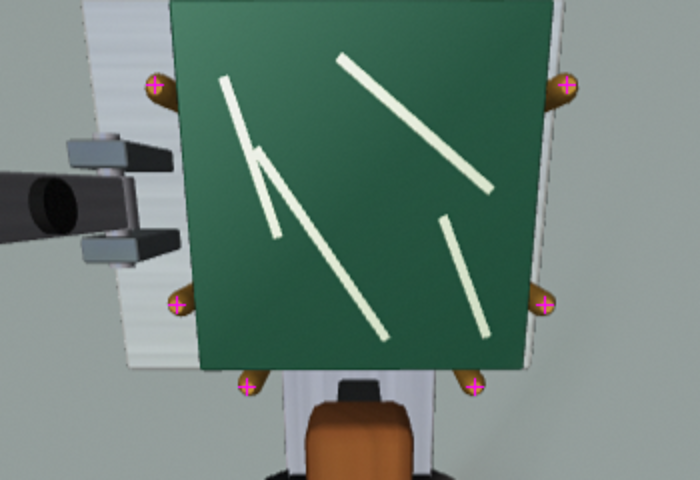

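The predicted pin positions land exactly on the pins, and the slab sits evenly between them. I'll correct any remaining offset, set it down and withdraw.

Run:
```python
from h import *
import json,pickle
np.set_printoptions(precision=4,suppress=True)
P=json.load(open("poses.json")); LB=np.array(P["LB"]); bed=T2(*P["bed"])
c,o,im=pickle.load(open("hov.pkl","rb"))
m=cv2.inRange(cv2.cvtColor(im,cv2.COLOR_BGR2HSV),np.array((60,60,20)),np.array((95,255,140))); m=cv2.morphologyEx(m,cv2.MORPH_OPEN,np.ones((5,5))); m=cv2.morphologyEx(m,cv2.MORPH_CLOSE,np.ones((9,9)))
L=[];Rr=[]
for r in range(10,176,5): x=np.where(m[r])[0]; L.append((x.min()-.5,r)); Rr.append((x.max()+.5,r))
B=[(k,np.where(m[:230,k])[0].max()+.5) for k in range(195,330,5)]
def t(p): w=unproj(p,.061,c)[:,:2]; return (np.linalg.inv(bed)@np.c_[w,np.ones(len(w))].T).T[:,:2]
l,r,b=t(L),t(Rr),t(B); fl,fr,fb=np.polyfit(l[:,0],l[:,1],1),np.polyfit(r[:,0],r[:,1],1),np.polyfit(b[:,1],b[:,0],1)
e=np.array([fb[1]+.046,(fl[1]+fr[1])/2]); print("slab in bed: x,y",e,"yaw deg",np.degrees([(fl[0]+fr[0])/2,-fb[0]]))
if abs(e).max()>.004: raise SystemExit
LB=bed@T2(-e[0],-e[1],0)@np.linalg.inv(bed)@LB; P["LB2"]=LB.tolist(); json.dump(P,open("poses.json","w"))
manip.move_l(pose(LB,.030)[0],max_speed=.03)
s=manip.move_l(pose(LB,.0185)[0],max_speed=.012,force_limit=8); manip.dwell(.2); o=monitor.observe(); print("down",s,o["ee_pos"],o["force"],o["clock"])
if not s:
    s=manip.move_l(pose(LB@T2(-.122,0,0),.0185)[0],max_speed=.06,force_limit=6); o=monitor.observe(); print("out",s,o["ee_pos"],o["force"],o["clock"])
cv2.imwrite("pics/out_w.png",optics.get_image("wrist")); cv2.imwrite("pics/out_s.png",optics.get_image("scene"))
a=cv2.imread("pics/out_w.png"); b=cv2.imread("pics/out_s.png"); cv2.imwrite("pics/out.png",np.hstack([cv2.resize(a,(420,315)),cv2.resize(b[220:370,240:420],(378,315))]))
```

```text
slab in bed: x,y [ 0.0006 -0.0001] yaw deg [ 0.1005 -0.0056]
down False [0.5443 0.2161 0.0449] [ 0.4795  0.0886 -2.1226] 22.925
out False [0.4226 0.2115 0.0448] [-0.658  -0.2429 -3.0616] 25.1083
```

View pics/out.png

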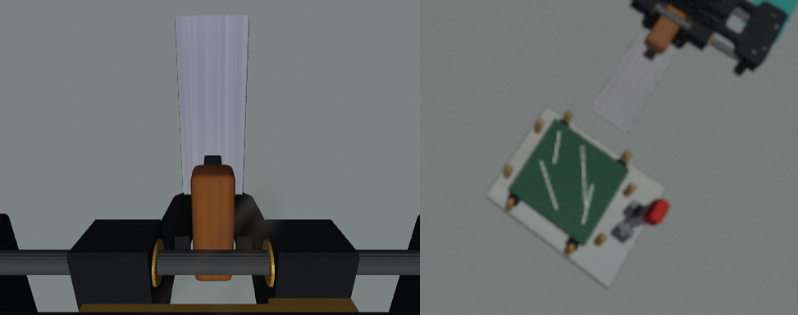

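The slab is seated between the pins with the blade fully out. Next I'll lay the lifter back in its old spot.

Run:
```python
from h import *
import json,pickle
np.set_printoptions(precision=4,suppress=True)
P=json.load(open("poses.json")); LB=np.array(P["LB2"]); L=T2(.4278,.0211,np.radians(5.1))
manip.move_l(pose(LB@T2(-.122,0,0),.07)[0],max_speed=.12)
manip.reach(*pose(L,.05)); manip.move_l(pose(L,.006)[0],max_speed=.08)
s=manip.move_l(pose(L,-.0008)[0],max_speed=.01,force_limit=3); o=monitor.observe(); print(s,o["ee_pos"],o["force"])
hand.gripper_open(); manip.dwell(.2)
manip.move_l(pose(L,.16)[0],max_speed=.15); manip.dwell(.1)
a=optics.get_image("wrist"); cv2.imwrite("pics/laid.png",a); o=monitor.observe(); print(o["clock"])
# blade/handle check
c=cal("wrist"); m=cv2.inRange(cv2.cvtColor(a,cv2.COLOR_BGR2HSV),np.array((5,90,30)),np.array((15,255,255))); m[:, :200]=0; m[:,330:]=0; m[300:]=0
n,l,st,ce=cv2.connectedComponentsWithStats(m); i=1+np.argmax(st[1:,4]); print("handle",st[i])
# clamp angle from the early bed view
d=pickle.load(open("views.pkl","rb")); c,im=d["bed"]; bed=T2(*P["bed"]); px=d["bed_clamp_tip"][0]["pixel"]
for a in np.arange(1.4,1.95,.1):
    q=bed@[0,.070-.07*np.cos(a),1]; print(round(a,2),proj([[q[0],q[1],.046+.07*np.sin(a)]],c)[0],px)
for y,z in [(.15,.25),(.15,.10),(.085,.108),(.02,.053)]:
    q=bed@[0,y,1]; print(manip.ik([q[0],q[1],z],down(P["bed"][2]+np.pi/2)))
```

```text
True [0.4278 0.0211 0.0262] [-1.3577  0.1375  4.1337]
30.5
handle [ 247  145   25   71 1690]
1.4 [199.7374 100.6801] [182.5, 102.4]
1.5 [192.3908 100.9942] [182.5, 102.4]
1.6 [185.1281 101.2964] [182.5, 102.4]
1.7 [178.0719 101.5815] [182.5, 102.4]
1.8 [171.3394 101.8449] [182.5, 102.4]
1.9 [165.0381 102.0824] [182.5, 102.4]
[ 0.5013  0.3427  1.4824 -0.      1.3166  0.4634]
[ 0.5013  0.4512  1.6188 -0.      1.0716  0.4634]
[ 0.4172  0.3944  1.6836 -0.      1.0636  0.3793]
[ 0.3267  0.413   1.7721 -0.      0.9565  0.2888]
```

View pics/laid.png

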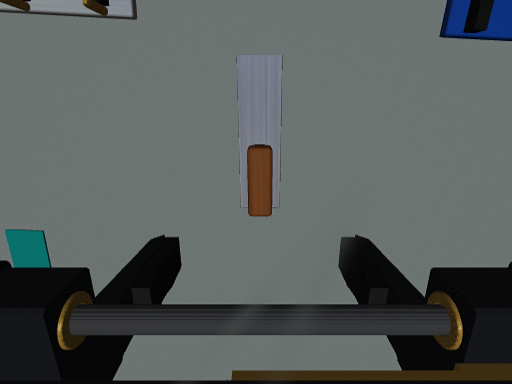

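The lifter lies flat and free on the bench, blade from (260,55) to (260,215). The lever stands at about 1.65 rad. Now I'll swing it shut with closed fingers.

Run:
```python
from h import *
import json
np.set_printoptions(precision=4,suppress=True)
P=json.load(open("poses.json")); bed=T2(*P["bed"]); ori=down(P["bed"][2]+np.pi/2)
def W(y,z): q=bed@[0,y,1]; return [q[0],q[1],z]
o=monitor.observe(); hand.grasp(10)
manip.move_l([o["ee_pos"][0],o["ee_pos"][1],.27],max_speed=.2)
manip.reach(W(.15,.25),ori); manip.move_l(W(.15,.108),max_speed=.12)
f0=monitor.observe()["force"]
r=.062
for i,a in enumerate(np.radians([90,78,66,54,42,30,20,11])):
    s=manip.move_l(W(.070-r*np.cos(a)+.006*np.sin(a)+.009,.046+r*np.sin(a)+.006*np.cos(a)),max_speed=.06,force_limit=20)
    o=monitor.observe(); print(round(np.degrees(a)),s,o["ee_pos"],o["force"]-f0)
    if s: break
else:
    s=manip.move_l(W(.070-r+.009,.0505),max_speed=.02,force_limit=8); o=monitor.observe(); print("end",s,o["ee_pos"],o["force"]-f0)
    manip.move_l(W(.070-r+.009,.20),max_speed=.15)
    manip.move_l(W(.25,.20),max_speed=.2); manip.dwell(.1)
print(monitor.observe()["clock"])
a=optics.get_image("scene"); b=optics.get_image("top")
cv2.imwrite("pics/end.png",np.hstack([cv2.resize(a[120:380,130:430],(461,400)),cv2.resize(b[90:230,130:249],(339,400))]))
```

```text
90 False [0.6215 0.3028 0.1078] [-1.4764  0.1611 -0.9441]
78 False [0.622  0.289  0.1077] [-1.1799 -0.1898  0.5255]
66 False [0.6226 0.2763 0.1049] [-0.4742  0.4089  1.1322]
54 False [0.6229 0.2645 0.0993] [-0.8614  0.2962  0.2437]
42 False [0.6232 0.2541 0.0914] [-0.793   0.2062 -0.0668]
30 False [0.6234 0.2455 0.0815] [-0.6593  0.4925 -0.7071]
20 False [0.6235 0.2401 0.0721] [-0.0506  0.2258 -0.1098]
11 False [0.6236 0.2367 0.0629] [-0.9031  0.6813  0.5215]
end True [0.6245 0.2353 0.0534] [-1.8779  0.1805  5.3423]
42.0
```

View pics/end.png

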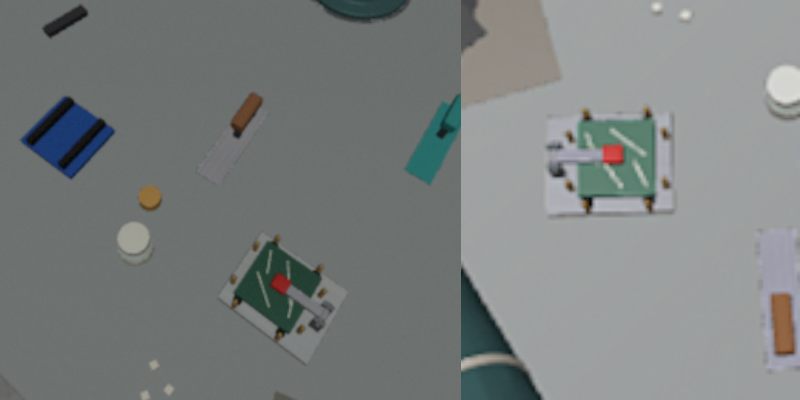

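The slab is flat between the pins, the lever lies over it, and the bystanders look unmoved. The finger stopped at z=53.4 mm against 52 expected, so I'll press once more and compare.

Run:
```python
from h import *
import json
np.set_printoptions(precision=4,suppress=True)
P=json.load(open("poses.json")); bed=T2(*P["bed"])
def W(y,z): q=bed@[0,y,1]; return [q[0],q[1],z]
y=.012
manip.move_l(W(y,.20),max_speed=.2); manip.move_l(W(y,.065),max_speed=.12); manip.dwell(.2); f0=monitor.observe()["force"]
for z in (.054,.052,.050,.048):
    s=manip.move_l(W(y,z),max_speed=.02,force_limit=18); o=monitor.observe(); print(z,s,o["ee_pos"],o["force"]-f0)
    if s: break
manip.dwell(.2); o=monitor.observe(); print(o["ee_pos"],o["force"]-f0)
manip.move_l(W(y,.20),max_speed=.15); manip.move_l(W(.25,.20),max_speed=.2); manip.dwell(.3)
print(monitor.observe()["clock"])
```

```text
0.054 False [0.6244 0.2298 0.0538] [ 0.3106 -0.0577  1.2469]
0.052 False [0.6248 0.2299 0.0534] [-1.9703 -2.6097  6.6398]
0.05 False [0.6249 0.2299 0.0532] [-5.7492 -3.2909 15.846 ]
0.048 False [0.625  0.2299 0.053 ] [-9.4852 -3.4168 23.3423]
[0.625  0.2299 0.053 ] [-10.1583  -4.8266  24.7785]
49.375
```

The lever is against its hard stop: at 25 N it moved only 0.4 mm. Handing in.

```bash
python3 -c "
from h import *
print(manip.finish_job())"
```

```text
the job is handed in; nothing more can be done
None
```

The job is handed in at about 49 s of the 69 s allowed: the slab lies flat on the bed's strips between the pins, the lifter is back flat on the bench, and the clamp lever is pressed down to its stop. The gripper never touched the slab, and the jar, puck and stick were left where they stood.

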